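# Show the class how to mix the tree's green

## Robot

A 7-joint arm with a two-finger parallel gripper is mounted at the origin on the work surface. World frame = base frame: x ahead of the robot, y to its left, z up, the work surface at z = 0. Lengths are in m, angles in degrees, forces in N, time in s.
With the tool pointing down it reaches from about 0.425 to 0.925 m from the base axis. Payload 6.8 kg.
Tool frame: the origin (TCP) lies at the very end of the fingers, on their centre line; the grasp point (between the pads) lies 19 mm behind it; z points along the fingers, y is the line along which they close (so a half turn about z gives the same grasp; the last joint's range is limited). The gripper opens to 88 mm and grips with 3 to 60 N. Pads are 20 mm wide; open, the fingers measure 115 mm over their backs; the gripper's body (75 mm by 178 mm) begins 61 mm behind the grasp point.
Start: joints at [65.311, 27.33, 1.283, 89.118, -0.659, 63.558, -4.761], TCP at [0.214, -0.64, 0.223] pointing down, gripper open.
Joint ranges: [-169.35, 169.35], [-19.33, 120.38], [-80.79, 83.38], [13.8, 139.57], [-78.32, 258.32], [9.67, 109.79], [-169.56, 169.56]. Speed limits (degrees/s): [136.94, 136.94, 180, 180, 180, 180, 180].

## Interface

Orientations are given as [roll, pitch, yaw] about the fixed x, y, z axes, in that order (R = Rz(yaw) Ry(pitch) Rx(roll)).
In Python, from workcell import * gives the robot as it stands.
- The arm moves only by the tool move_arm, never from a script. Its argument "increments" is a list of rows, each a list of 3 entries, a list of its own where there are three numbers: the opening, from 0 (shut) to 1 (fully open), then the shift along the tool's x, y, z in m, then the turn, a rotation vector about the tool's x, y, z in rad. In form: [[hand, [x, y, z], [ax, ay, az]], ...]. A call has 1 to 5 rows; each row is the pose to reach, as a shift and turn from the pose commanded when the call began, along the tool's axes at that moment; what a row does not reach only later rows make up. A row lasts 1/8 s, in which the tool goes at most 62.5 mm and 10.7 degrees, less where a joint would pass 70% of its speed; a pose out of reach is approached as far as the arm can. A call with a gripper value outside its range is refused whole. The fingers move at their own pace and stop on an object; the grip force is fixed at half the most. Time passes only in rows, so rows that repeat a pose let the fingers close. It gives the time, the measured TCP pose, the force, the opening and the grip force at its end, in the units of the state.
- observe(): the state, without advancing time (a new reading comes with each control period).
- read_camera(name): name is "side" or "top"; returns a dict with "img" (384x512x3 uint8, red, green, blue), "camera_matrix" (3x3 intrinsics, pixels), "k1" (the pictures are not rectified: a ray, as slopes to the right and down, at radius r is drawn at 1 + k1 r^2 times it, then the intrinsics apply), "view" (4x4, takes a point from world to camera coordinates). Camera axes: x right, y down, z forward; pixel columns grow to the right and rows downward; lengths in m; the calibration is good to about 2 mm. A picture is of the moment at which its call begins. There is no depth.
- sign_off(): hands the job in; it is judged then, once.
Trained networks look in a picture, given as the dict that the camera call returned (one of the last four; its "shot" number tells which), for a name from the list of things; names that differ only in an ending like _2 or _b are one class to them, and where a whole thing is asked for, a point or a joint stands for the part that bears it (a point fixed in the world has none). Each returns a list of dicts, best first, with "confidence" (0 to 1); they miss things now and then, are a little off and sometimes report something else, mostly with a low value. They report only what shows in the picture. A call takes as long as a camera call. They do not tell look-alikes from the thing itself.
- recognise(target, picture): "at" ([row, column] in pixels, amid what is visible of it).
- regions_of(target, picture): "region" (384x512 bool, what is visible of it) and "at" ([row, column] in pixels, amid what is visible of it).
- landmark_of(target, picture): "at" ([row, column] in pixels: a listed point, or the origin of a listed thing).
The state is a dict: "time_s": time; "joint_pos": joint angles; "joint_vel": joint speeds; "effort": joint torques, N m; "ee_pos": TCP position; "tool_rot": TCP orientation; "ft_force": force on the tool from outside, world axes, zero at the start; "torque": the same for the moment, N m; "width": finger opening in m; "finger_force": force on a finger pad.
Only numpy, scipy, OpenCV 4.12 (cv2) and the standard library are available. Lean on these libraries where they do the work, as an engineer would, in place of code of your own. Each camera call takes 0.05 s, during which the arm holds its last target. There are 200 camera calls.

## Task

Show the class how the green in the painting is mixed: point down at the middle of the blue paint pot, then of the yellow paint pot, then of the green tree on the painting, holding the fingertips 1 to 4 cm above each for two seconds. Touch and move nothing, and lift the fingertips at least 10 cm above the pots and the painting when travelling so that no other pot or tree is pointed at. Finish still pointing at the green tree.

Things in the scene. Friction and masses are not known exactly. Their poses are not given: they have to be found in the camera images.
- blue_lid (a point): blue paint pot, lid and all plain blue: a loose upright closed pot, 58 mm across the lid and 58 mm tall, about 150 g, standing in the tray. This point is the centre of the lid's flat top, 64 mm above the table; z up.
- yellow_lid (a point): yellow paint pot, lid and all plain yellow: a loose upright closed pot, 58 mm across the lid and 58 mm tall, about 150 g, standing in the tray. This point is the centre of the lid's flat top, 64 mm above the table; z up.
- red_lid (a point): red paint pot, lid and all plain red: a loose upright closed pot, 58 mm across the lid and 58 mm tall, about 150 g, standing in the tray. This point is the centre of the lid's flat top, 64 mm above the table; z up.
- white_lid (a point): white paint pot, lid and all plain white: a loose upright closed pot, 58 mm across the lid and 58 mm tall, about 150 g, standing in the tray. This point is the centre of the lid's flat top, 64 mm above the table; z up.
- black_lid (a point): black paint pot, lid and all plain black: a loose upright closed pot, 58 mm across the lid and 58 mm tall, about 150 g, standing in the tray. This point is the centre of the lid's flat top, 64 mm above the table; z up.
- tray: Shallow plywood tray, 180 by 270 mm, rim 25 mm high, fixed to the table, holding the five pots in two rows of three places (long way of the tray = its y) about 85 mm apart, one place empty. Which pot stands in which place varies. At least 50 mm beyond it (farther from the robot) stand a clear water bottle 190 mm tall and a clear cup 100 mm tall. Origin: centre of the underside; z up.
- painting: Landscape painting on a stretched canvas lying flat, face up and fixed to the table: 180 mm (its x) by 240 mm (its y), 16 mm thick. Blue sky in the far part, brown earth and white unpainted canvas in the near part, and three trees side by side, 70 mm apart. A paint brush lies beyond it. Origin: centre of the underside; z up.
- green_crown (a point): Crown of the green tree, a flat green painted patch about 50 mm across on the canvas; which of the three trees is in which place varies. This point is the centre of the patch, on its surface 17 mm above the table; z up.
- orange_crown (a point): Crown of the orange tree, a flat orange painted patch about 50 mm across on the canvas; which of the three trees is in which place varies. This point is the centre of the patch, on its surface 17 mm above the table; z up.
- purple_crown (a point): Crown of the purple tree, a flat purple painted patch about 50 mm across on the canvas; which of the three trees is in which place varies. This point is the centre of the patch, on its surface 17 mm above the table; z up.
- tube_blue: Bystander: small paint tube with a blue band and white cap, about 85 by 27 by 15 mm, lying to the right of the painting. Origin: centre of its underside.
- tube_black: Bystander: small paint tube with a black band and white cap, about 85 by 27 by 15 mm, lying to the left of the tray. Origin: centre of its underside.
Things that resemble listed ones, but are neither listed nor needed, are in the scene too. Of the things like the part that bears yellow_lid, leave any that is turquoise; of the rest the larger one is meant.

How it is judged:
By the outcome, as a careful person would: the job done as asked, in the order asked, and still so for the second after the job is handed in, with the robot touching nothing.
It also fails if it takes over 48 s, if anything falls off the work surface, if the arm or the gripper's body presses on something with over 40 N, if the wrist force passes 120 N, or if a joint passes its speed limit or range.

## Working session

There is one attempt and no reset: what is moved stays moved. The work goes in short steps, Python scripts to look and compute and a tool call to move; the robot and the scene stay as the last step left them, time stands still between calls to the robot, and variables do not carry over. Pictures are saved under pics/ and viewed, at most 10 in all, crops included, and the job is handed in when it is done.

Besides the shell and the picture viewer there is one more tool, called after "Call:" as name(argument=value, ...), one argument or row to a line, values as JSON. move_arm: Moves the arm, as the interface text tells. Its arguments: {"type":"object","properties":{"increments":{"type":"array"}},"required":["increments"]}

```bash
mkdir -p pics; cat > h.py <<'E'
from workcell import *
import numpy as np, cv2
def ray(p,at):
    K=np.array(p["camera_matrix"]);V=np.array(p["view"])
    u=cv2.undistortPoints(np.array([[[at[1],at[0]]]],float),K,np.array([p["k1"],0,0,0.]))[0,0]
    R=V[:3,:3];c=-R.T@V[:3,3];d=R.T@np.array([u[0],u[1],1.])
    return c,d
def onz(p,at,z):
    c,d=ray(p,at);return c+d*(z-c[2])/d[2]
E
python3 - <<'E'
from h import *
for n in("top","side"):
    p=read_camera(n);cv2.imwrite(f"pics/{n}0.png",p["img"][:,:,::-1])
    for t,z in(("blue_lid",.064),("yellow_lid",.064),("green_crown",.017)):
        for d in landmark_of(t,p)[:4]: print(n,t,round(d["confidence"],2),np.round(d["at"]),onz(p,d["at"],z).round(3))
s=observe();print(s["time_s"],s["ee_pos"],s["tool_rot"],s["width"])
E
```

```text
top blue_lid 0.84 [211. 163.] [0.486 0.277 0.064]
top yellow_lid 0.81 [191. 228.] [0.543 0.074 0.064]
top yellow_lid 0.74 [150. 249.] [0.675 0.005 0.064]
top yellow_lid 0.64 [229. 265.] [ 0.42  -0.036  0.064]
top yellow_lid 0.2 [213. 222.] [0.475 0.096 0.064]
top green_crown 0.66 [168. 289.] [ 0.621 -0.122  0.017]
top green_crown 0.24 [205. 198.] [0.512 0.174 0.017]
side blue_lid 0.71 [265. 244.] [0.486 0.271 0.064]
side yellow_lid 0.9 [212. 240.] [0.549 0.095 0.064]
side yellow_lid 0.72 [188. 209.] [0.673 0.02  0.064]
side yellow_lid 0.69 [194. 293.] [ 0.414 -0.025  0.064]
side green_crown 0.44 [178. 241.] [ 0.605 -0.102  0.017]
0.4 [ 0.21409778 -0.64010456  0.22252895] [-1.79989151e+02  2.20985646e-03  1.84948985e+01] 0.08728799790494014
```

View pics/top0.png

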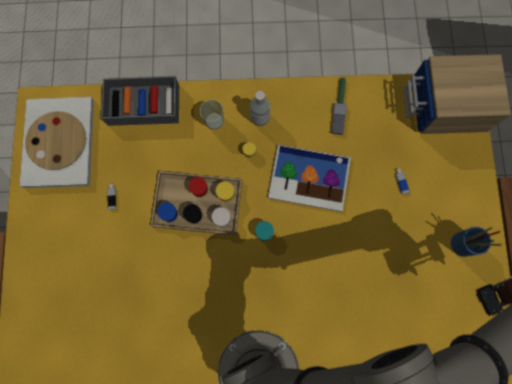

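View pics/side0.png

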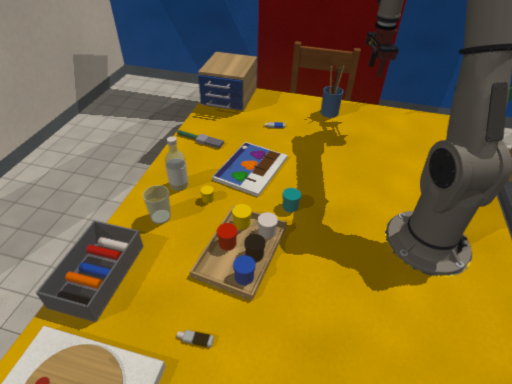

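The top view shows the tray pots: blue (211,166), black (213,192), white (216,220), red (186,198) and yellow (190,225). Three things could pass for the yellow pot: the tray one at (190,225), a small yellow one at (149,249) and a turquoise one at (230,264). By the description it is the tray one, the larger yellow. The trees are green (170,289), orange (174,310) and purple (177,331). I'll check this in one crop and refine the positions.

```bash
python3 - <<'E'
from h import *
from scipy.optimize import least_squares
ps={n:read_camera(n) for n in("top","side")}
c=ps["top"]["img"][130:245,145:355,::-1]
cv2.imwrite("pics/crop.png",cv2.resize(c,None,fx=3.8,fy=3.8,interpolation=cv2.INTER_CUBIC))
for n,p in ps.items(): print(n,"cam at",ray(p,(0,0))[0].round(2))
for t,z in(("blue_lid",.064),("yellow_lid",.064),("red_lid",.064),("white_lid",.064),("black_lid",.064),("green_crown",.017),("orange_crown",.017),("purple_crown",.017)):
    for n,p in ps.items():
        for d in regions_of(t,p)[:3]:
            r=d["region"]; m=np.argwhere(r)
            if len(m)==0: continue
            print(t,n,round(d["confidence"],2),"px",m.mean(0).round(1),m.min(0),m.max(0),len(m),p["img"][r].mean(0).round(),onz(p,m.mean(0),z if "crown" in t else .05).round(3))
E
```

```text
top cam at [ 0.22 -0.02  1.55]
side cam at [0.33 0.8  0.83]
blue_lid top 0.89 px [211.8 166.7] [202 156] [221 177] 338 [31. 52. 98.] [0.487 0.267 0.05 ]
blue_lid top 0.33 px [178.7 331.6] [170 324] [186 339] 192 [72. 26. 85.] [ 0.575 -0.251  0.05 ]
blue_lid side 0.73 px [270.1 243.4] [256 233] [284 254] 537 [ 46.  64. 120.] [0.486 0.277 0.05 ]
blue_lid side 0.52 px [215.9 241.4] [204 232] [229 250] 410 [169. 140.   2.] [0.545 0.097 0.05 ]
yellow_lid top 0.86 px [230.5 264.5] [222 256] [239 273] 252 [35. 98. 94.] [ 0.418 -0.034  0.05 ]
yellow_lid top 0.8 px [191.4 225.6] [182 216] [201 235] 322 [145. 126.  46.] [0.545 0.083 0.05 ]
yellow_lid top 0.64 px [149.8 249.1] [143 243] [157 255] 163 [142. 123.  40.] [0.678 0.006 0.05 ]
yellow_lid side 0.88 px [216.2 241.3] [204 232] [229 250] 408 [168. 138.   2.] [0.545 0.098 0.05 ]
yellow_lid side 0.76 px [193.7 206.6] [186 200] [202 213] 187 [165. 136.   0.] [0.676 0.035 0.05 ]
yellow_lid side 0.69 px [199.7 290.5] [189 282] [211 299] 331 [ 34. 101.  93.] [ 0.418 -0.01   0.05 ]
red_lid top 0.67 px [186.6 198. ] [177 190] [195 206] 254 [111. 
[... 818 characters left out ...]
n side 0.45 px [175.5 239.1] [171 231] [181 247] 133 [ 40. 117.  46.] [ 0.615 -0.114  0.017]
orange_crown top 0.67 px [174.8 310.1] [166 302] [182 318] 217 [139.  81.  41.] [ 0.598 -0.187  0.017]
orange_crown side 0.43 px [164.4 248.6] [161 241] [169 256] 100 [202. 101.  12.] [ 0.6   -0.182  0.017]
purple_crown top 0.79 px [179.2 330.9] [170 323] [186 339] 211 [71. 27. 84.] [ 0.581 -0.253  0.017]
purple_crown top 0.5 px [178.5 310.1] [146 269] [210 349] 3422 [80. 83. 95.] [ 0.586 -0.187  0.017]
purple_crown side 0.67 px [246.6 254.5] [234 244] [261 264] 455 [46. 37. 27.] [0.484 0.171 0.017]
purple_crown side 0.44 px [154.  257.6] [151 250] [158 265] 98 [103.  44. 115.] [ 0.585 -0.251  0.017]
```

View pics/crop.png

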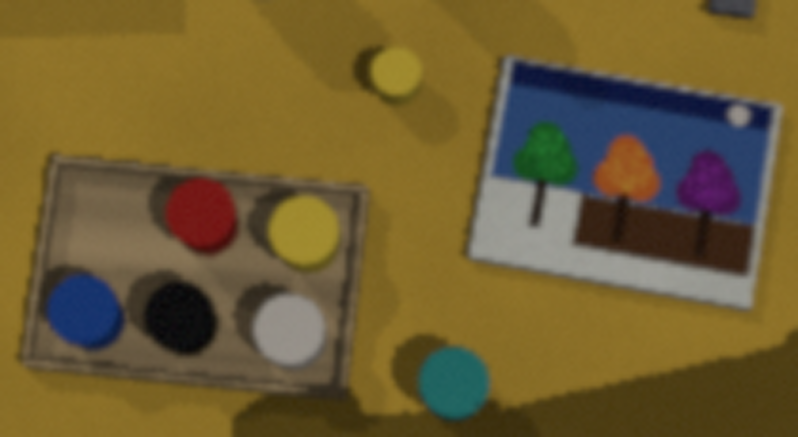

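The crop confirms it. The tray yellow at crop (303,230) is about twice the area of the small yellow one at (395,72), and the third is turquoise. The green tree is the left one, at (545,153).

Both cameras agree once the pots are corrected to mid-height:

| Target | x (m) | y (m) |
|---|---|---|
| Blue | 0.490 | 0.268 |
| Yellow | 0.549 | 0.084 |
| Green | 0.614 | -0.117 |

I'll close the fingers and move off, staying high.

Call:
move_arm(
  increments=[
    [0,[0.036,-0.034,-0.004],[0,0,0]],
    [0,[0.072,-0.068,-0.008],[0,0,0]],
    [0,[0.108,-0.102,-0.012],[0,0,0]],
    [0,[0.144,-0.136,-0.016],[0,0,0]],
    [0,[0.18,-0.17,-0.02],[0,0,0]],
  ],
)

```text
time_s: 1.92
ee_pos: [0.3316, -0.4204, 0.243]
tool_rot: [180.0, -0.0, 18.5]
ft_force: [1.1, -1.2, 0.2]
width: 0.041
finger_force: 0.0
```

Call:
move_arm(
  increments=[
    [0,[0.036,-0.034,0],[0,0,0]],
    [0,[0.072,-0.068,0],[0,0,0]],
    [0,[0.108,-0.102,0],[0,0,0]],
    [0,[0.144,-0.136,0],[0,0,0]],
    [0,[0.18,-0.17,0],[0,0,0]],
  ],
)

```text
time_s: 2.55
ee_pos: [0.4484, -0.2022, 0.243]
tool_rot: [180.0, -0.0, 18.5]
ft_force: [0.8, 0.1, 0.6]
width: 0.0006
finger_force: 0.0
```

Call:
move_arm(
  increments=[
    [0,[0.019,-0.043,0],[0,0,0]],
    [0,[0.038,-0.086,0],[0,0,0]],
    [0,[0.057,-0.13,0],[0,0,0]],
    [0,[0.076,-0.173,0],[0,0,0]],
    [0,[0.095,-0.216,0],[0,0,0]],
  ],
)

```text
time_s: 3.18
ee_pos: [0.4694, 0.0329, 0.243]
tool_rot: [180.0, -0.0, 18.5]
ft_force: [0.2, -0.3, -1.3]
width: 0.0005
finger_force: 0.0
```

Call:
move_arm(
  increments=[
    [0,[0.025,-0.06,0],[0,0,0]],
    [0,[0.05,-0.12,0],[0,0,0]],
    [0,[0.075,-0.18,0],[0,0,0]],
    [0,[0.094,-0.216,0],[0,0,0]],
    [0,[0.094,-0.216,0],[0,0,0]],
  ],
)

```text
time_s: 3.8
ee_pos: [0.489, 0.2707, 0.2428]
tool_rot: [-179.8, -0.0, 18.9]
ft_force: [0.3, -0.5, -0.4]
width: 0.0005
finger_force: 0.0
```

Call:
move_arm(
  increments=[
    [0,[0,0,0.04],[0,0,0]],
    [0,[0,0,0.08],[0,0,0]],
    [0,[0,0,0.12],[0,0,0]],
    [0,[0,0,0.145],[0,0,0]],
    [0,[0,0,0.155],[0,0,0]],
  ],
)

```text
time_s: 4.42
ee_pos: [0.4895, 0.2642, 0.0863]
tool_rot: [179.9, 0.1, 18.4]
ft_force: [0.3, -0.3, 0.2]
width: 0.0006
finger_force: 0.0
```

```bash
python3 - <<'E'
from h import *
p=read_camera("side");q=read_camera("top")
a=p["img"][190:310,180:300,::-1];b=q["img"][150:270,110:230,::-1]
cv2.imwrite("pics/b1.png",cv2.resize(np.hstack([a,b]),None,fx=3.3,fy=3.3,interpolation=cv2.INTER_CUBIC))
print(observe()["ee_pos"])
E
```

```text
[0.48980653 0.26503115 0.087192  ]
```

View pics/b1.png

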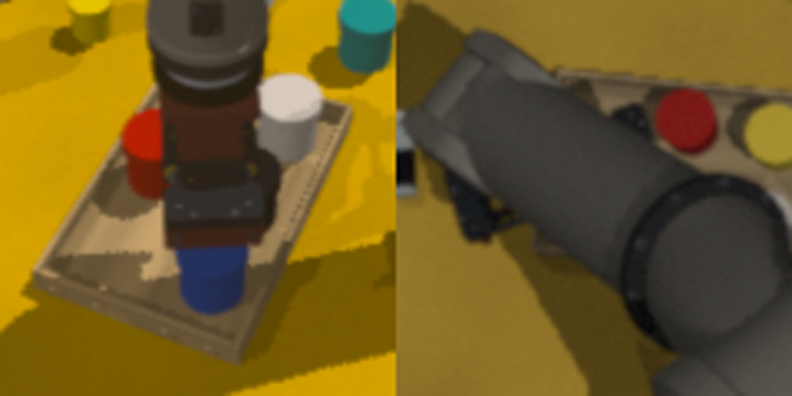

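The side view shows the closed gripper straight above the blue pot at crop (212,275), with nothing disturbed. I'll hold there, then go to yellow.

Call:
move_arm(
  increments=[
    [0,[0.001,-0.003,0],[0,0,0]],
    [0,[0.001,-0.003,0],[0,0,0]],
    [0,[0.001,-0.003,0],[0,0,0]],
    [0,[0.001,-0.003,0],[0,0,0]],
    [0,[0.001,-0.003,0],[0,0,0]],
  ],
)

```text
time_s: 5.15
ee_pos: [0.4899, 0.2692, 0.0877]
tool_rot: [180.0, -0.0, 18.5]
ft_force: [0.1, -0.3, -0.6]
width: 0.0005
finger_force: 0.0
```

Call:
move_arm(
  increments=[
    [0,[0,0,0],[0,0,0]],
    [0,[0,0,0],[0,0,0]],
    [0,[0,0,0],[0,0,0]],
    [0,[0,0,0],[0,0,0]],
    [0,[0,0,0],[0,0,0]],
  ],
)

```text
time_s: 5.78
ee_pos: [0.4899, 0.2693, 0.0877]
tool_rot: [180.0, -0.0, 18.5]
ft_force: [1.7, 0.4, -0.1]
width: 0.0004
finger_force: 0.0
```

Call:
move_arm(
  increments=[
    [0,[0,0,0],[0,0,0]],
    [0,[0,0,0],[0,0,0]],
    [0,[0,0,0],[0,0,0]],
    [0,[0,0,0],[0,0,0]],
    [0,[0,0,0],[0,0,0]],
  ],
)

```text
time_s: 6.4
ee_pos: [0.4899, 0.2693, 0.0876]
tool_rot: [180.0, -0.0, 18.5]
ft_force: [0.7, 0.6, -0.0]
width: 0.0007
finger_force: 0.0
```

Call:
move_arm(
  increments=[
    [0,[0,0,0],[0,0,0]],
    [0,[0,0,0],[0,0,0]],
    [0,[0,0,0],[0,0,0]],
    [0,[0,0,0],[0,0,0]],
    [0,[0,0,0],[0,0,0]],
  ],
)

```text
time_s: 7.02
ee_pos: [0.4899, 0.2693, 0.0876]
tool_rot: [180.0, 0.0, 18.5]
ft_force: [-0.1, 0.3, 0.9]
width: 0.0001
finger_force: 0.0
```

Call:
move_arm(
  increments=[
    [0,[0,0,-0.04],[0,0,0]],
    [0,[0,0,-0.08],[0,0,0]],
    [0,[0,0,-0.12],[0,0,0]],
    [0,[0,0,-0.155],[0,0,0]],
    [0,[0,0,-0.155],[0,0,0]],
  ],
)

```text
time_s: 7.65
ee_pos: [0.4912, 0.2704, 0.2456]
tool_rot: [-180.0, -0.3, 18.5]
ft_force: [0.2, -0.1, -0.5]
width: 0.001
finger_force: 0.0
```

Call:
move_arm(
  increments=[
    [0,[0,0.045,0],[0,0,0]],
    [0,[-0.001,0.09,0],[0,0,0]],
    [0,[-0.001,0.135,0],[0,0,0]],
    [0,[-0.002,0.175,0],[0,0,0]],
    [0,[-0.002,0.193,0],[0,0,0]],
  ],
)

```text
time_s: 8.28
ee_pos: [0.5491, 0.0829, 0.2413]
tool_rot: [180.0, 0.1, 18.3]
ft_force: [-0.1, -0.1, 0.7]
width: 0.0006
finger_force: 0.0
```

Call:
move_arm(
  increments=[
    [0,[0,0,0],[0,0,0]],
    [0,[0,0,0],[0,0,0]],
    [0,[0,0,0],[0,0,0]],
  ],
)

```text
time_s: 8.65
ee_pos: [0.5488, 0.0876, 0.2427]
tool_rot: [-180.0, -0.0, 18.7]
ft_force: [0.1, -0.3, -0.1]
width: -0.0
finger_force: 0.0
```

Call:
move_arm(
  increments=[
    [0,[0,0,0.04],[0,0,0]],
    [0,[0,0,0.08],[0,0,0]],
    [0,[0,0,0.12],[0,0,0]],
    [0,[0,0,0.145],[0,0,0]],
    [0,[0,0,0.155],[0,0,0]],
  ],
)

```text
time_s: 9.28
ee_pos: [0.5482, 0.0865, 0.0864]
tool_rot: [-180.0, 0.1, 18.6]
ft_force: [0.7, -0.1, 0.2]
width: 0.0006
finger_force: 0.0
```

Call:
move_arm(
  increments=[
    [0,[0,0,0],[0,0,0]],
    [0,[0,0,0],[0,0,0]],
    [0,[0,0,0],[0,0,0]],
    [0,[0,0,0],[0,0,0]],
    [0,[0,0,0],[0,0,0]],
  ],
)

```text
time_s: 9.9
ee_pos: [0.5494, 0.0856, 0.0879]
tool_rot: [180.0, -0.0, 18.5]
ft_force: [0.1, -0.1, -0.8]
width: 0.0011
finger_force: 0.0
```

```bash
python3 - <<'E'
from h import *
p=read_camera("side")
cv2.imwrite("pics/y1.png",cv2.resize(p["img"][130:290,160:320,::-1],None,fx=3,fy=3,interpolation=cv2.INTER_CUBIC))
print(observe()["ee_pos"])
E
```

```text
[0.54932399 0.0855788  0.08785435]
```

View pics/y1.png

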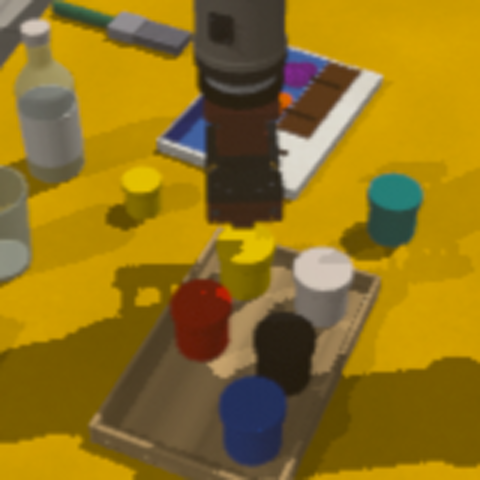

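The fingertips are just above the middle of the yellow tray pot at crop (246,240), and the other pots haven't moved. I'll hold here, then go to green.

Call:
move_arm(
  increments=[
    [0,[0,0,0],[0,0,0]],
    [0,[0,0,0],[0,0,0]],
    [0,[0,0,0],[0,0,0]],
    [0,[0,0,0],[0,0,0]],
    [0,[0,0,0],[0,0,0]],
  ],
)

```text
time_s: 10.58
ee_pos: [0.5492, 0.0856, 0.0876]
tool_rot: [180.0, 0.0, 18.5]
ft_force: [-0.4, 0.6, -0.5]
width: 0.0005
finger_force: 0.0
```

Call:
move_arm(
  increments=[
    [0,[0,0,0],[0,0,0]],
    [0,[0,0,0],[0,0,0]],
    [0,[0,0,0],[0,0,0]],
    [0,[0,0,0],[0,0,0]],
    [0,[0,0,0],[0,0,0]],
  ],
)

```text
time_s: 11.2
ee_pos: [0.5492, 0.0856, 0.0876]
tool_rot: [180.0, 0.0, 18.5]
ft_force: [0.3, -0.2, 0.8]
width: 0.0008
finger_force: 0.0
```

Call:
move_arm(
  increments=[
    [0,[0,0,0],[0,0,0]],
    [0,[0,0,0],[0,0,0]],
    [0,[0,0,0],[0,0,0]],
    [0,[0,0,0],[0,0,0]],
    [0,[0,0,0],[0,0,0]],
  ],
)

```text
time_s: 11.82
ee_pos: [0.5492, 0.0856, 0.0877]
tool_rot: [180.0, -0.0, 18.5]
ft_force: [0.0, 0.0, 0.9]
width: 0.0005
finger_force: 0.0
```

Call:
move_arm(
  increments=[
    [0,[0,0,-0.04],[0,0,0]],
    [0,[0,0,-0.08],[0,0,0]],
    [0,[0,0,-0.12],[0,0,0]],
    [0,[0,0,-0.155],[0,0,0]],
    [0,[0,0,-0.155],[0,0,0]],
  ],
)

```text
time_s: 12.45
ee_pos: [0.5509, 0.0862, 0.2456]
tool_rot: [179.9, -0.3, 18.5]
ft_force: [-1.2, -0.1, -0.5]
width: 0.0004
finger_force: 0.0
```

Call:
move_arm(
  increments=[
    [0,[0,0.05,0],[0,0,0]],
    [0,[-0.001,0.1,0],[0,0,0]],
    [0,[-0.001,0.15,0],[0,0,0]],
    [0,[-0.002,0.19,0],[0,0,0]],
    [0,[-0.002,0.212,0],[0,0,0]],
  ],
)

```text
time_s: 13.08
ee_pos: [0.6141, -0.1186, 0.2411]
tool_rot: [-180.0, 0.1, 18.3]
ft_force: [-0.1, 0.0, 0.0]
width: 0.0005
finger_force: 0.0
```

Call:
move_arm(
  increments=[
    [0,[0,0,0],[0,0,0]],
    [0,[0,0,0],[0,0,0]],
    [0,[0,0,0],[0,0,0]],
    [0,[0,0,0],[0,0,0]],
  ],
)

```text
time_s: 13.58
ee_pos: [0.6145, -0.1148, 0.2429]
tool_rot: [-180.0, -0.0, 18.6]
ft_force: [-0.7, 0.1, -0.1]
width: 0.0002
finger_force: 0.0
```

Call:
move_arm(
  increments=[
    [0,[0,0,0.05],[0,0,0]],
    [0,[0,0,0.1],[0,0,0]],
    [0,[0,0,0.15],[0,0,0]],
    [0,[0,0,0.185],[0,0,0]],
    [0,[0,0,0.2],[0,0,0]],
  ],
)

```text
time_s: 14.2
ee_pos: [0.6133, -0.1155, 0.0407]
tool_rot: [-179.9, 0.1, 18.5]
ft_force: [-0.4, 0.1, 0.8]
width: 0.0003
finger_force: 0.0
```

Call:
move_arm(
  increments=[
    [0,[0,0,0],[0,0,0]],
    [0,[0,0,0],[0,0,0]],
    [0,[0,0,0],[0,0,0]],
    [0,[0,0,0],[0,0,0]],
    [0,[0,0,0],[0,0,0]],
  ],
)

```text
time_s: 14.82
ee_pos: [0.6148, -0.1162, 0.0431]
tool_rot: [180.0, -0.0, 18.5]
ft_force: [-0.7, 0.0, -0.5]
width: 0.0008
finger_force: 0.0
```

```bash
python3 - <<'E'
from h import *
p=read_camera("side")
cv2.imwrite("pics/g1.png",cv2.resize(p["img"][90:290,140:320,::-1],None,fx=3,fy=3,interpolation=cv2.INTER_CUBIC))
print(observe()["ee_pos"])
E
```

```text
[ 0.61467861 -0.11613342  0.04294228]
```

View pics/g1.png

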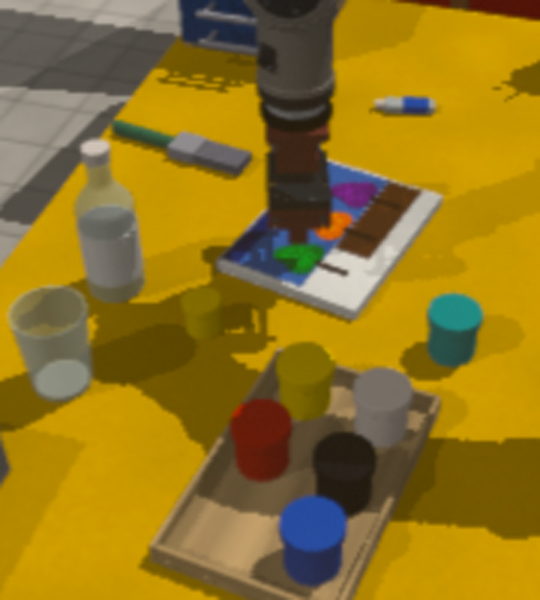

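The fingertips are right above the green crown at crop (300,257), and everything else is where it was. I'll finish the hold.

Call:
move_arm(
  increments=[
    [0,[0,0,0],[0,0,0]],
    [0,[0,0,0],[0,0,0]],
    [0,[0,0,0],[0,0,0]],
    [0,[0,0,0],[0,0,0]],
    [0,[0,0,0],[0,0,0]],
  ],
)

```text
time_s: 15.5
ee_pos: [0.6146, -0.1161, 0.0427]
tool_rot: [180.0, -0.0, 18.5]
ft_force: [-0.1, 0.3, -0.8]
width: 0.0004
finger_force: 0.0
```

Call:
move_arm(
  increments=[
    [0,[0,0,0],[0,0,0]],
    [0,[0,0,0],[0,0,0]],
    [0,[0,0,0],[0,0,0]],
    [0,[0,0,0],[0,0,0]],
    [0,[0,0,0],[0,0,0]],
  ],
)

```text
time_s: 16.12
ee_pos: [0.6146, -0.1161, 0.0427]
tool_rot: [180.0, 0.0, 18.5]
ft_force: [-0.5, 0.1, -0.2]
width: 0.0003
finger_force: 0.0
```

Call:
move_arm(
  increments=[
    [0,[0,0,0],[0,0,0]],
    [0,[0,0,0],[0,0,0]],
    [0,[0,0,0],[0,0,0]],
    [0,[0,0,0],[0,0,0]],
    [0,[0,0,0],[0,0,0]],
  ],
)

```text
time_s: 16.75
ee_pos: [0.6146, -0.1161, 0.0427]
tool_rot: [180.0, -0.0, 18.5]
ft_force: [0.1, -0.7, -1.4]
width: 0.0002
finger_force: 0.0
```

Call:
move_arm(
  increments=[
    [0,[0,0,0],[0,0,0]],
    [0,[0,0,0],[0,0,0]],
    [0,[0,0,0],[0,0,0]],
    [0,[0,0,0],[0,0,0]],
    [0,[0,0,0],[0,0,0]],
  ],
)

```text
time_s: 17.38
ee_pos: [0.6146, -0.1161, 0.0427]
tool_rot: [180.0, -0.0, 18.5]
ft_force: [-0.2, 0.3, 0.2]
width: 0.0008
finger_force: 0.0
```

```bash
python3 -c "
from workcell import *
print(sign_off())"
```

```text
the job is handed in; nothing more can be done
None
```

The arm pointed at the blue pot, then the yellow pot, then the green tree, about 2.5 cm above each for over two seconds, travelled about 18 cm above the lids, and was handed in at 17.4 s still over the tree with no contact seen.

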